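Tip a tray of Petri dishes into a row along its fence

ROBOT

A 6-joint arm with a two-finger parallel gripper is mounted at the origin on the work surface. World frame = base frame: x ahead of the robot, y to its left, z up, the work surface at z = 0. Lengths are in m, angles in rad, forces in N, time in s.
With the tool pointing down it reaches from about 0.3 to 0.775 m from the base axis. Payload 14.6 kg.
Tool frame: the origin (TCP) lies midway between the tips of the shut fingers; the grasp point (between the pads) lies behind it (r.grasp_offset is the z of the grasp point in the tool frame, in m); z points along the fingers, y is the line along which they close (so a half turn about z gives the same grasp; the last joint's range is limited). The gripper opens to 94 mm and grips with 3 to 60 N. Pads are 16 mm wide; open, the fingers measure 119 mm over their backs; the gripper's body (75 mm by 177 mm) begins 78 mm behind the grasp point.
Start: joints at [-1.328, 0.3, 1.521, -0, 1.321, -0.067], TCP at [0.168, -0.524, 0.205] pointing down, gripper open.
Joint ranges: [-3.03, 3.03], [-0.79, 2.21], [0.23, 2.52], [-1.04, 4.18], [0, 3.07], [-2.55, 2.55]. Speed limits (rad/s): [2.22, 2.22, 2.57, 3.14, 3.14, 3.14].

INTERFACE

Orientations are given as a unit quaternion [x, y, z, w].
In Python, from plant import r, solver, optics, order gives the robot as it stands. Calls block until the motion is done:
- r.goto(position, orientation): joint-space move of the TCP to a pose.
- r.servo_line(position, rotation=None, velocity=0.15): straight line of the TCP; rotation=None keeps the orientation; velocity is the mean speed in m/s.
- r.movej(angles): joint-space move.
- r.command_gripper(opening, newtons=None): opening from 0.0 (shut) to 1.0 (fully open); newtons is the grip in N (None keeps the last); returns when the fingers have stopped.
- r.wait(seconds).
- solver.ik(position, orientation): joint angles nearest the present ones, or None.
- optics.camera(name): name is "scene" or "top" or "wrist"; returns the picture (384x512x3 uint8, red, green, blue); there is no depth.
- optics.camera_info(name): a dict with "fx", "fy", "cx", "cy" (pixels), "world_from_camera" (4x4, takes a point from camera to world coordinates). Camera axes: x right, y down, z forward; pixel columns grow to the right and rows downward; lengths in m; the calibration is good to about 2 mm. A picture is of the moment at which its call begins: read the wrist's pose just before it. camera_info takes no time and is no camera call; for the wrist camera it gives the pose at the moment of the call.
A pose or a line that the arm cannot do raises r.Unreachable and nothing moves.
- order.finish_job(): hands the job in; it is judged then, once.
Readings, each from a call of its own:
- r.get_t(): time.
- r.get_joint_pos(): joint angles.
- r.get_qvel(): joint speeds.
- r.get_effort(): joint torques, N m.
- r.get_eef_pos(): TCP position.
- r.get_tcp_rot(): TCP orientation.
- r.get_force(): force on the tool from outside, world axes, zero at the start.
- r.get_ft_torque(): the same for the moment, N m.
- r.get_opening(): opening from 0.0 (shut) to 1.0 (fully open).
- r.get_finger_force(): force on a finger pad.
Only numpy, scipy, OpenCV 4.12 (cv2) and the standard library are available. Lean on these libraries where they do the work, as an engineer would, in place of code of your own. Each camera call takes 0.05 s, during which the arm holds its last target. There are 200 camera calls.

TASK

Take the marker pen out of the steel tray and lay it on the bench clear of the tray, and put the two Petri dishes that stand on the bench flat into the tray beside the other two. Then raise the tray by its handle so that it tips towards the fence and all four dishes slide down into a single row, every one up against the fence, and set the tray back down flat where it stood, with the dishes still in their row. Keep the dishes the right way up and leave everything else on the bench where it is.

Things in the scene. Friction and masses are not known exactly. Their poses are not given: they have to be found in the camera images.
- tray: Loose steel tray, 250 mm (its x) by 380 mm (its y), 0.55 kg (+-20 %), flat on the bench; origin at the centre of its underside, z up. Floor 6 mm thick. Fence: the taller wall along the whole -x side, towards the robot (tray yaw within 0.35 rad). The other sides have low lips 16 mm high over the bench, inner faces at x = +120 and y = +-185 mm. Handle on the far, +x side
- tray_handle (a point): Middle of the handle's grip, on its axis: a round steel bar 12 mm thick and 120 mm long, parallel to the fence (tray's y), on a sloping leg at each end, beyond the lip opposite the fence; at x = +150, y = 0, z = 55 mm in the tray's frame, with free bench below. The bar can turn between the fingers. Raising it pivots the tray on the lower outer edge of the fence side. Equipment up to 155 mm high stands 100 mm or more beyond the bar
- tray_fence (a point): Foot of the fence's inner face, at mid length: x = -119, y = 0, z = 6 mm (floor level) in the tray's frame. The fence rises 28 mm over the bench and is 6 mm thick; the outer lower edge on which the tray pivots is at x = -125, z = 0. Dishes need a free stretch of fence each: one that comes down behind two others may stay wedged there
- dish0: Closed Petri dish, a rigid disc 60 mm in diameter and 15 mm high with a clear lid and a beige filling, 30 g; origin at the centre of its underside, z up. It begins to slide on the tray's floor at a slope of 11 to 17 degrees. It starts in the tray, in the half towards the handle
- dish1: Closed Petri dish, a rigid disc 60 mm in diameter and 15 mm high with a clear lid and a beige filling, 30 g; origin at the centre of its underside, z up. It begins to slide on the tray's floor at a slope of 11 to 17 degrees. It starts in the tray, in the half towards the handle
- dish2: Closed Petri dish, a rigid disc 60 mm in diameter and 15 mm high with a clear lid and a beige filling, 30 g; origin at the centre of its underside, z up. It begins to slide on the tray's floor at a slope of 11 to 17 degrees. It starts on the bench, to the left or the right of the tray, next to bystanders. All four dishes are alike
- dish3: Closed Petri dish, a rigid disc 60 mm in diameter and 15 mm high with a clear lid and a beige filling, 30 g; origin at the centre of its underside, z up. It begins to slide on the tray's floor at a slope of 11 to 17 degrees. It starts on the bench, to the left or the right of the tray, next to bystanders. All four dishes are alike
- marker: Flat-sided marker pen, white with a black cap, 140 mm (its x) by 22 mm (y) by 16 mm high, 25 g; origin at the centre of its underside. It starts lying in the tray, roughly along the fence and a few centimetres from it
- bottle: Bystander: white bottle with a green screw cap, 66 mm in diameter, 118 mm high, standing; origin at the centre of its underside
- jar: Bystander: clear jar with a white lid, 64 mm in diameter, 75 mm high; origin at the centre of its underside
- tube_rack: Bystander: white tube rack, 90 mm (x) by 210 mm (y), 90 mm high with its tubes; origin at the centre of its underside
- slide_box: Bystander: black slide box, 80 mm (x) by 100 mm (y), 34 mm high; origin at the centre of its underside
- beaker: Bystander: glass beaker 72 mm in diameter, 100 mm high, with tools standing in it up to 185 mm; origin at the centre of its underside
- tissue_box: Bystander: cardboard box 95 mm (x) by 190 mm (y), 70 mm high; origin at the centre of its underside
- timer: Bystander: white bench timer, 66 mm square, 20 mm high; origin at the centre of its underside
There are look-alikes about, which are no part of the job. There is more than one size of the marker; the job needs the largest.

How it is judged:
On the way, in this order (a step that is already met when the one before it is completed fails the run):
1. The marker is out of the tray and all four dishes lie flat on the tray's floor, the tray still flat ((x of marker in the frame of tray above 0.14 m or x of marker in the frame of tray below -0.14 m or y of marker in the frame of tray above 0.204 m or y of marker in the frame of tray below -0.204 m) and x of dish0 in the frame of tray between -0.1 and 0.1 m and y of dish0 in the frame of tray between -0.175 and 0.175 m and z of each of dish0, dish1, dish2, dish3 in the frame of tray below 0.01 m and x of dish1 in the frame of tray between -0.1 and 0.1 m and y of dish1 in the frame of tray between -0.175 and 0.175 m and x of dish2 in the frame of tray between -0.1 and 0.1 m and y of dish2 in the frame of tray between -0.175 and 0.175 m and x of dish3 in the frame of tray between -0.1 and 0.1 m and y of dish3 in the frame of tray between -0.175 and 0.175 m and angle between tray's own z axis and vertical below 0.05 rad), for 0.1 s.
2. The tray is tipped by at least 8 degrees, all four dishes in it (angle between tray's own z axis and vertical above 0.14 rad and x of dish0 in the frame of tray between -0.1 and 0.1 m and y of dish0 in the frame of tray between -0.175 and 0.175 m and z of each of dish0, dish1, dish2, dish3 in the frame of tray below 0.01 m and x of dish1 in the frame of tray between -0.1 and 0.1 m and y of dish1 in the frame of tray between -0.175 and 0.175 m and x of dish2 in the frame of tray between -0.1 and 0.1 m and y of dish2 in the frame of tray between -0.175 and 0.175 m and x of dish3 in the frame of tray between -0.1 and 0.1 m and y of dish3 in the frame of tray between -0.175 and 0.175 m).
3. All four dishes have slid into a row against the fence (x of dish0 in the frame of tray between -0.1 and -0.084 m and x of dish1 in the frame of tray between -0.1 and -0.084 m and x of dish2 in the frame of tray between -0.1 and -0.084 m and x of dish3 in the frame of tray between -0.1 and -0.084 m and x of each of dish0, dish1, dish2, dish3 in the frame of tray below 0.1 m and y of dish0 in the frame of tray between -0.175 and 0.175 m and z of each of dish0, dish1, dish2, dish3 in the frame of tray below 0.01 m and y of dish1 in the frame of tray between -0.175 and 0.175 m and y of dish2 in the frame of tray between -0.175 and 0.175 m and y of dish3 in the frame of tray between -0.175 and 0.175 m), for 0.1 s.
At the end, for the whole second after the job is handed in: The tray lies flat on the bench (within 2 degrees) no more than 60 mm from where it stood; all four dishes lie flat on its floor with their rims within 5 mm of the fence; the marker lies level on the bench, outside the tray and not touching it; all at rest and released (all of step 3 and angle between tray's own z axis and vertical below 0.03 rad and height (world z) of tray below 0.004 m and distance of tray from where it was at the start of the episode below 0.06 m and linear speed of each of tray, dish0, dish1, dish2, dish3, marker below 0.02 m/s and (x of marker in the frame of tray above 0.14 m or x of marker in the frame of tray below -0.14 m or y of marker in the frame of tray above 0.204 m or y of marker in the frame of tray below -0.204 m) and height (world z) of marker below 0.02 m and angle between marker's own x axis and vertical between 1.5 and 1.64 rad and contact force between marker and tray below 0.05 N).
It fails at once if a dish was turned over or stood on edge (more than 57 degrees from level) (angle between any of dish0, dish1, dish2, dish3's own z axis and vertical above 1 rad).
It fails at once if a bystander was pushed more than 30 mm or knocked over (distance of any of bottle, jar, tube_rack, slide_box, beaker, tissue_box, timer from where it was at the start of the episode above 0.03 m or angle between any of bottle, jar, tube_rack, slide_box, beaker, tissue_box, timer's own z axis and vertical above 0.5 rad).
It also fails if it takes over 72 s, if anything falls off the work surface, if the arm or the gripper's body presses on something with over 40 N, if the wrist force passes 120 N, or if a joint passes its speed limit or range.

## Working session

There is one attempt and no reset: what is moved stays moved. The work goes in short steps, each a Python script; the robot and the scene stay as the last script left them, time stands still between calls to the robot, and variables do not carry over. Pictures are saved under pics/ and viewed, at most 10 in all, crops included, and the job is handed in when it is done.

```bash
mkdir -p pics; ls; python3 - <<'E'
from plant import r, solver, optics, order
import cv2
for n in ("scene","top"):
    im=optics.camera(n); cv2.imwrite(f"pics/{n}0.png",im[:,:,::-1])
    i=optics.camera_info(n); print(n,i["fx"],i["fy"],i["cx"],i["cy"],i["world_from_camera"])
print(r.grasp_offset,r.get_tcp_rot(),r.get_t(), optics.camera_info("wrist"))
E
```

```text
pics
scene 356.5938339529367 356.5938339529367 257.9934030082623 193.3446713179135 [[ 0.1246638   0.5771307  -0.8070806   1.32591696]
 [ 0.9921652  -0.07922853  0.09659738 -0.14826598]
 [-0.0081945  -0.81279948 -0.58248593  0.64773754]
 [ 0.          0.          0.          1.        ]]
top 416.6445341031963 416.6445341031963 256.0707055546692 194.26044873824353 [[-0.00243795 -0.98854266  0.15092202  0.323111  ]
 [-0.99999476  0.00273113  0.00173534 -0.03061064]
 [-0.00212765 -0.150917   -0.98854415  1.22226596]
 [ 0.          0.          0.          1.        ]]
-0.0188 [ 9.88027141e-01  1.54279284e-01 -5.28016517e-05 -5.18170431e-04] 0.1 {'fx': 280.20206978029177, 'fy': 280.20206978029177, 'cx': 252.1346936601207, 'cy': 190.76881247953705, 'world_from_camera': array([[ 3.04773473e-01, -9.27249871e-01, -2.17533460e-01,
         2.30161777e-01],
       [-9.52424850e-01, -2.96761909e-01, -6.94209866e-02,
        -5.03987609e-01],
       [-1.85043918e-04,  2.28341948e-01, -9.73580978e-01,
         3.83885895e-01],
       [ 0.00000000e+00,  0.00000000e+00,  0.00000000e+00,
         1.00000000e+00]])}
```

View pics/top0.png

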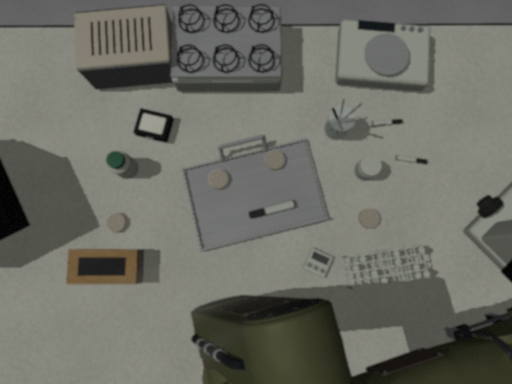

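View pics/scene0.png

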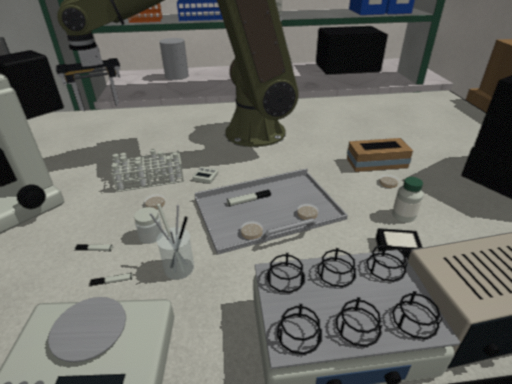

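The top view shows the tray, with corners at about (184,170), (308,141), (329,218) and (203,249). The handle is at (243,147), the dishes in it at (219,179) and (275,159), and the marker at (272,209) with its cap to the left. The bench dishes are at (118,222), near the tissue box and bottle, and (370,217), near the jar and rack. The scene view agrees, and the two smaller pens lie on the bench at (94,247) and (112,280).

```bash
cat > h.py <<'E'
import numpy as np, cv2
from plant import r, solver, optics, order
from scipy.spatial.transform import Rotation as R
def ray(info,uv,z):
    T=info["world_from_camera"]; d=T[:3,:3]@[(uv[0]-info["cx"])/info["fx"],(uv[1]-info["cy"])/info["fy"],1]
    o=T[:3,3]; return (o+d*(z-o[2])/d[2])
def blob(mask,seed):
    n,l,s,c=cv2.connectedComponentsWithStats(mask.astype(np.uint8))
    ys,xs=np.nonzero(l); k=np.argmin((xs-seed[0])**2+(ys-seed[1])**2); i=l[ys[k],xs[k]]
    return (l==i).astype(np.uint8), s[i,4], c[i]
def down(a):  # tool down, closing axis (tool y) along world angle a
    y=np.array([np.cos(a),np.sin(a),0]); z=np.array([0,0,-1.]); x=np.cross(y,z)
    return R.from_matrix(np.c_[x,y,z]).as_quat()
E
python3 - <<'E'
from h import *
i=optics.camera_info("top"); bgr=cv2.imread("pics/top0.png"); im=bgr.astype(int)
for p in [(219,179),(275,159),(118,222),(370,217),(230,210),(280,208),(257,213),(150,200),(300,240),(242,146)]: print(p,im[p[1],p[0]])
b=im[:,:,0]-im[:,:,2]
m,a,c=blob((b>0)&(np.arange(384)[:,None]>135)&(np.arange(384)[:,None]<255),(230,200))
m=cv2.morphologyEx(m,cv2.MORPH_CLOSE,np.ones((15,15))); m2=cv2.morphologyEx(m,cv2.MORPH_OPEN,np.ones((25,25)))
cs,_=cv2.findContours(m2,0,2); cs=max(cs,key=cv2.contourArea); rc=cv2.boxPoints(cv2.minAreaRect(cs)); print(a,rc)
print([ray(i,p,.018)[:2].round(3) for p in rc])
E
```

```text
(219, 179) [103 115 120]
(275, 159) [102 114 119]
(118, 222) [106 117 123]
(370, 217) [ 98 112 118]
(230, 210) [114 115 114]
(280, 208) [128 138 135]
(257, 213) [35 35 34]
(150, 200) [127 136 135]
(300, 240) [128 137 136]
(242, 146) [123 131 131]Traceback (most recent call last):
  File "<stdin>", line 7, in <module>
ValueError: max() iterable argument is empty
```

```bash
python3 - <<'E'
from h import *
i=optics.camera_info("top"); im=cv2.GaussianBlur(cv2.imread("pics/top0.png"),(3,3),0).astype(int)
d=im[:,:,2]-im[:,:,0]
m,a,c=blob((d<4),(230,195)); print(a)
m=cv2.morphologyEx(m,cv2.MORPH_CLOSE,np.ones((5,5)))
cs,_=cv2.findContours(m,0,2); m=cv2.drawContours(m*0,cs,-1,1,-1)
m2=cv2.morphologyEx(m,cv2.MORPH_OPEN,np.ones((25,25)))
cs,_=cv2.findContours(m2,0,2); cs=max(cs,key=cv2.contourArea); rc=cv2.boxPoints(cv2.minAreaRect(cs)); print(rc)
w=np.array([ray(i,p,.018)[:2] for p in rc]); print(w.round(3), np.linalg.norm(w-np.roll(w,1,0),axis=1))
for s in [(219,179),(275,159),(118,222),(370,217)]:
    mm,a,c=blob(d>12,s); (x,y),rad=cv2.minEnclosingCircle(max(cv2.findContours(mm,0,2)[0],key=cv2.contourArea))
    print(s,a,c,(x,y),rad,ray(i,c,.013).round(3))
g=im.sum(2)/3
t=np.zeros_like(g);t[195:225,242:302]=1
mk=((g>130)|(g<90))&(t>0); mk=cv2.morphologyEx(mk.astype(np.uint8),cv2.MORPH_CLOSE,np.ones((5,5)))
mm,a,c=blob(mk,(280,208)); q=cv2.minAreaRect(np.argwhere(mm)[:,::-1].astype(np.float32)); print(a,q)
w=np.array([ray(i,p,.012 if 0 else .02)[:2] for p in cv2.boxPoints(q)]); print(w.round(3),w.mean(0))
cv2.imwrite("pics/dbg.png",cv2.resize(np.hstack([m2*255,mm*255]),None,fx=.75,fy=.75))
E
```

```text
10211
[[176.94121 155.76471]
 [304.00003 124.00001]
 [327.82355 219.29413]
 [200.76474 251.05884]]
[[ 0.623  0.206]
 [ 0.72  -0.173]
 [ 0.433 -0.236]
 [ 0.343  0.13 ]] [0.29038838 0.39095674 0.29367587 0.37744322]
(219, 179) 255 [217.82352941 178.75686275] (217.7708282470703, 178.5416717529297) 9.1089448928833 [0.554 0.084 0.013]
(275, 159) 254 [273.9015748 159.7007874] (274.00909423828125, 159.6151580810547) 9.11500072479248 [ 0.612 -0.082  0.013]
(118, 222) 304 [115.73026316 222.25986842] (115.70491790771484, 222.3360595703125) 9.875716209411621 [0.426 0.38  0.013]
(370, 217) 309 [367.77669903 217.92880259] (367.74310302734375, 218.1243133544922) 10.13420581817627 [ 0.437 -0.353  0.013]
272 ((272.5588684082031, 209.23533630371094), (8.973817825317383, 49.962337493896484), 75.96376037597656)
[[ 0.458 -0.003]
 [ 0.493 -0.144]
 [ 0.467 -0.15 ]
 [ 0.432 -0.009]] [ 0.46261317 -0.07639759]
```

View pics/dbg.png

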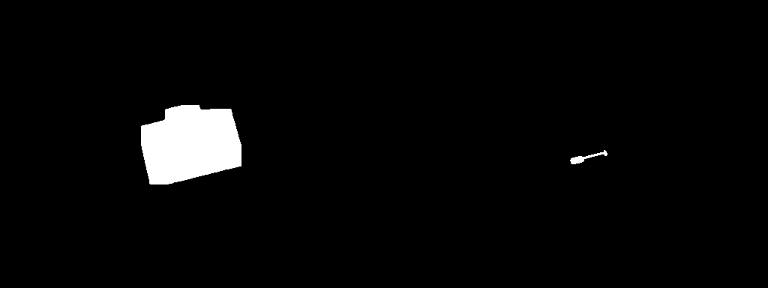

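The debug view shows the tray mask has swallowed the handle and that the marker is split. I'll use the tray's visible corners and refine with the wrist camera.

```bash
cat >> h.py <<'E'
def best(p,a):
    q0=np.array(r.get_joint_pos()); c=[]
    for k in (0,np.pi):
        q=solver.ik(p,down(a+k))
        if q is not None: c.append((np.abs(np.array(q)-q0).max(),a+k))
    return min(c)[1]
def go(p,a): a=best(p,a); r.goto(p,down(a)); return a
E
python3 - <<'E'
from h import *
i=optics.camera_info("top")
C=[ray(i,p,z)[:2] for p,z in [((184,170),.016),((308,141),.016),((329,218),.028),((203,249),.028)]]
C=np.array(C);print(C.round(3),np.linalg.norm(C-np.roll(C,1,0),axis=1).round(3)); c=C.mean(0)
d=C[0]+C[3]-C[1]-C[2]; yaw=np.arctan2(-d[0],d[1]); print(c,yaw)
go([c[0]-.08,c[1],.33],yaw)
w=optics.camera_info("wrist"); im=optics.camera("wrist"); cv2.imwrite("pics/w1.png",im[:,:,::-1]); np.save("w1.npy",w)
print(r.get_t(),r.get_eef_pos(),w["world_from_camera"].round(3))
E
```

```text
[[ 0.58   0.184]
 [ 0.668 -0.184]
 [ 0.436 -0.238]
 [ 0.348  0.123]] [0.24  0.379 0.238 0.371]
[ 0.50810229 -0.0286799 ] 0.23529332106895717
2.2083 [ 0.42813058 -0.02923389  0.32975447] [[ 0.973  0.226  0.053  0.413]
 [ 0.232 -0.947 -0.223  0.035]
 [-0.     0.229 -0.973  0.509]
 [ 0.     0.     0.     1.   ]]
```

View pics/w1.png

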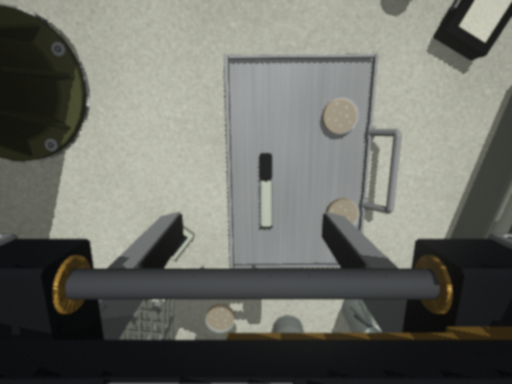

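The wrist view shows the whole tray. The marker runs from (265,153) to (265,229), the dishes are at (341,116) and (343,213), which is partly hidden, and the handle bar runs from (397,131) to (390,211).

```bash
python3 - <<'E'
from h import *
w=np.load("w1.npy",allow_pickle=True).item()
P=lambda u,v,z:ray(w,(u,v),z)[:2]
C=np.array([P(225,56,.028),P(375,55,.016),P(361,265,.016),P(234,267,.028)])
print(C.round(3),np.linalg.norm(C-np.roll(C,1,0),axis=1).round(3))
c=C.mean(0); d=C[0]+C[1]-C[2]-C[3]; yaw=np.arctan2(-d[0],d[1]); print("tray",c,yaw)
h=(P(398,131,.055)+P(390,210,.055))/2; print("handle",h,np.arctan2(*( (P(398,131,.055)-P(390,210,.055))*[-1,1])))
m1,m2=P(265.5,153,.022),P(265.5,229,.022); print("marker",(m1+m2)/2,np.linalg.norm(m1-m2),np.arctan2(-(m1-m2)[0],(m1-m2)[1]))
Ry=np.array([[np.cos(yaw),-np.sin(yaw)],[np.sin(yaw),np.cos(yaw)]])
print("centre from handle",h-Ry@[.15,0])
c2=np.array([.508,-.0287])
for n,p in dict(d0=P(341,116,.021),d1=P(343,213,.021),d0t=[.554,.084],d1t=[.612,-.082],d2=[.426,.380],d3=[.437,-.353],mk=(m1+m2)/2,h=h).items(): print(n,np.round(p,3),((p-(c+c2)/2)@Ry).round(3))
E
```

```text
[[ 0.346  0.128]
 [ 0.581  0.188]
 [ 0.678 -0.173]
 [ 0.44  -0.227]] [0.367 0.242 0.373 0.244]
tray [ 0.51116085 -0.02105452] 0.2600537575277153
handle [0.65574496 0.01542006] 0.24973593994183266
marker [ 0.46305456 -0.0740399 ] 0.13953791450118275 0.24485333445802018
centre from handle [ 0.51078854 -0.02314981]
d0 [0.555 0.083] [0.071 0.093]
d1 [ 0.61  -0.079] [ 0.083 -0.078]
d0t [0.554 0.084] [0.071 0.094]
d1t [ 0.612 -0.082] [ 0.084 -0.082]
d2 [0.426 0.38 ] [0.023 0.413]
d3 [ 0.437 -0.353] [-0.155 -0.298]
mk [ 0.463 -0.074] [-0.058 -0.036]
h [0.656 0.015] [0.152 0.001]
```

```bash
cat >> h.py <<'E'
c=np.array([.510,-.024]); yaw=.248
def W(x,y): return c+np.array([np.cos(yaw)*x-np.sin(yaw)*y,np.sin(yaw)*x+np.cos(yaw)*y])
def at(xy,z): return [xy[0],xy[1],z]
E
python3 - <<'E'
from h import *
m=np.array([.463,-.0745])
r.command_gripper(.5,25)
go(at(m,.10),yaw); r.servo_line(at(m,.010)); r.command_gripper(0,25); print("grip",r.get_opening()*94,r.get_finger_force())
r.servo_line(at(m,.11))
p=W(0,.265); go(at(p,.10),yaw+np.pi/2); r.servo_line(at(p,.006)); r.wait(.1); r.command_gripper(.45); r.servo_line(at(p,.10))
r.command_gripper(1.)
d=np.array([.426,.380]); go(at(d,.15),np.pi/2)
w=optics.camera_info("wrist"); im=optics.camera("wrist"); cv2.imwrite("pics/w2.png",im[:,:,::-1]); np.save("w2.npy",w)
print(r.get_t(),r.get_eef_pos())
im=cv2.GaussianBlur(im,(3,3),0).astype(int);D=im[:,:,0]-im[:,:,2]
T=np.linalg.inv(w["world_from_camera"])@[*d,.015,1]; uv=(T[0]/T[2]*w["fx"]+w["cx"],T[1]/T[2]*w["fy"]+w["cy"]); print(uv)
mm,a,cc=blob(D>12,uv); print(a,cc,ray(w,cc,.014))
E
```

```text
grip 21.810088303012925 24.998543858528137
11.1083 [0.42609701 0.37880883 0.14928805]
(np.float64(253.2640154457615), np.float64(184.42568402064234))
71923 [241.37092446 100.59444128] [0.33445538 0.36705207 0.014     ]
```

View pics/w2.png

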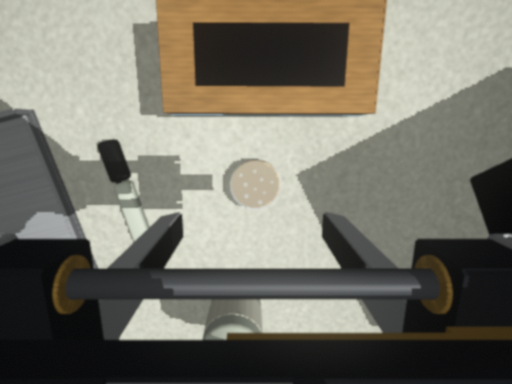

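The wrist view has the dish at (254,184), within a pixel of the prediction. The marker lies on the bench at (120,185), clear of the tray, so I'll carry on with both dishes.

```bash
python3 - <<'E'
from h import *
for d,(x,y) in (((.426,.380),(-.045,.006)),((.437,-.353),(-.045,-.148))):
    d=np.array(d); go(at(d,.13),np.pi/2); r.servo_line(at(d,.005)); r.command_gripper(.3,15)
    print("grip",r.get_opening()*94,r.get_finger_force()); r.servo_line(at(d,.13))
    p=W(x,y); go(at(p,.10),yaw); r.servo_line(at(p,.0125),velocity=.12); r.wait(.1); r.command_gripper(.78); r.servo_line(at(p,.12)); r.command_gripper(1.)
q=W(-.08,0); go(at(q,.33),yaw)
w=optics.camera_info("wrist"); im=optics.camera("wrist"); cv2.imwrite("pics/w3.png",im[:,:,::-1]); np.save("w3.npy",w); print(r.get_t())
E
```

```text
grip 59.48359474920179 15.000185519456863
grip 59.347785458002704 15.000185072422028
27.3833
```

View pics/w3.png

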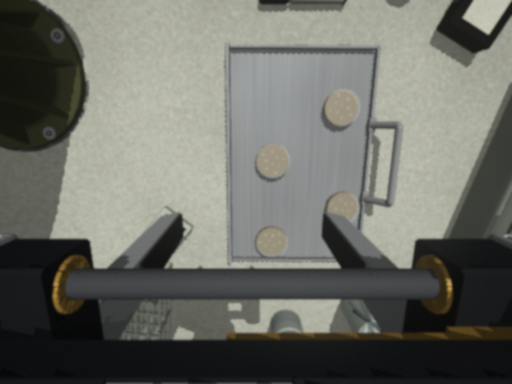

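All four dishes lie flat in the tray, at (342,107), (272,161), (343,208) and (271,241), and the bar runs from (400,124) to (392,203). I'll check the lateral spacing.

```bash
python3 - <<'E'
from h import *
w=np.load("w3.npy",allow_pickle=True).item(); im=cv2.GaussianBlur(cv2.imread("pics/w3.png"),(3,3),0).astype(int); D=im[:,:,2]-im[:,:,0]
Ry=np.array([[np.cos(yaw),-np.sin(yaw)],[np.sin(yaw),np.cos(yaw)]])
for s in [(342,107),(272,161),(343,208),(271,241)]:
    mm,a,cc=blob(D>12,s); n=max(cv2.findContours(mm,0,2)[0],key=cv2.contourArea); (x,y),rd=cv2.minEnclosingCircle(n)
    print(s,a,cc.round(1),(x,y,rd),((ray(w,(x,y),.02)[:2]-c)@Ry).round(4))
a,b=ray(w,(400,124),.055)[:2],ray(w,(392,203),.055)[:2]; print((a+b)/2,W(.15,0),np.arctan2(-(a-b)[0],(a-b)[1]))
for v in (47,259): print(((ray(w,(300,v),.016)[:2]-c)@Ry).round(4))
E
```

```text
(342, 107) 961 [340.5 107.4] (340.5, 107.5, 18.179758071899414) [0.0669 0.0934]
(272, 161) 837 [272.4 160.1] (272.38519287109375, 160.15257263183594, 16.44306755065918) [-0.0454  0.0054]
(343, 208) 646 [342.3 204.3] (341.3811950683594, 205.5395965576172, 16.01495933532715) [ 0.0808 -0.0769]
(271, 241) 708 [271.1 240.1] (271.0029602050781, 240.19822692871094, 15.157391548156738) [-0.0456 -0.1442]
[0.65745203 0.01549579] [0.65541079 0.01281985] 0.26417544488801836
[-0.0037  0.1871]
[ 0.0107 -0.1844]
```

```bash
cat >> h.py <<'E'
H=np.array([.6565,.0145]); ux=np.array([np.cos(yaw),np.sin(yaw)]); R0=np.hypot(.275,.055); a0=np.arctan2(.055,.275)
def bar(deg,gz=-.0188):
    t=a0+np.radians(deg); p=H+ux*(R0*np.cos(t)-.275); return at(p,R0*np.sin(t)+gz)
E
python3 - <<'E'
from h import *
r.command_gripper(.45,25)
b=bar(0); a=go([b[0],b[1],.13],yaw); r.servo_line(b); r.command_gripper(0,25); print("grip",r.get_opening()*94,r.get_force())
for t in (4,8,11,14,17,20): r.servo_line(bar(t),velocity=.06)
r.wait(.3)
print(r.get_t(),r.get_force(),r.get_eef_pos(),r.get_opening()*94)
s=optics.camera("scene"); w=optics.camera("wrist")
cv2.imwrite("pics/l20.png",np.vstack([cv2.resize(s[100:300,150:400],(512,410)),w[:190]])[:,:,::-1])
E
```

```text
grip 10.908453881388859 [-3.17108703 -0.15716247  3.74521667]
33.6583 [ 2.71993823  0.14597335 -1.25782834] [0.62232374 0.00585663 0.12688257] 11.13151089638008
```

View pics/l20.png

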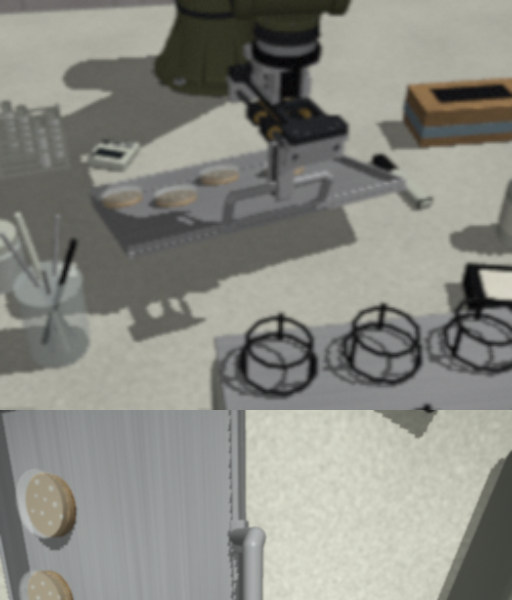

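At 20° the fence dishes look seated at (122,197) and (217,177), and the wrist view shows dish0 at the fence. The dish at (175,197) seems a little short, so I'll tip further.

```bash
python3 - <<'E'
from h import *
for t in (22,24,26): r.servo_line(bar(t),velocity=.06)
r.wait(.4)
print(r.get_t(),r.get_force(),r.get_opening()*94)
s=optics.camera("scene"); t=optics.camera("top")
cv2.imwrite("pics/l26.png",np.vstack([cv2.resize(s[150:240,190:340],(512,307)),cv2.resize(t[120:260,170:340],(340,280),interpolation=2)[:, :].copy() if 0 else cv2.resize(t[130:220,180:330],(512,280))])[:,:,::-1])
E
```

```text
35.1083 [ 3.18328121  0.79232017 -1.13508804] 10.998978372409471
```

View pics/l26.png

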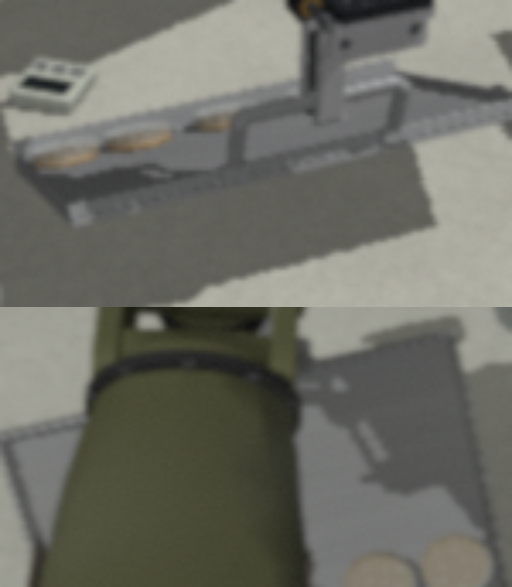

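At 26° the dishes form one line along the fence: (65,158), (140,140) and (213,123) in the scene crop. I'll lower and release.

```bash
python3 - <<'E'
from h import *
for t in (22,17,12,8,4,1.5,0.3): r.servo_line(bar(t),velocity=.06)
r.wait(.2); print(r.get_force())
r.command_gripper(.4); b=r.get_eef_pos(); r.servo_line([b[0],b[1],.15])
q=W(-.08,0); go(at(q,.33),yaw); r.wait(.2)
w=optics.camera_info("wrist"); im=optics.camera("wrist"); cv2.imwrite("pics/w4.png",im[:,:,::-1]); np.save("w4.npy",w)
q=np.array(r.get_joint_pos()); q[0]=-1.328; r.movej(q)
cv2.imwrite("pics/top4.png",optics.camera("top")[:,:,::-1])
print(r.get_t())
E
```

```text
[ 1.76130372 -2.06181422  0.45996964]
43.2
```

View pics/w4.png

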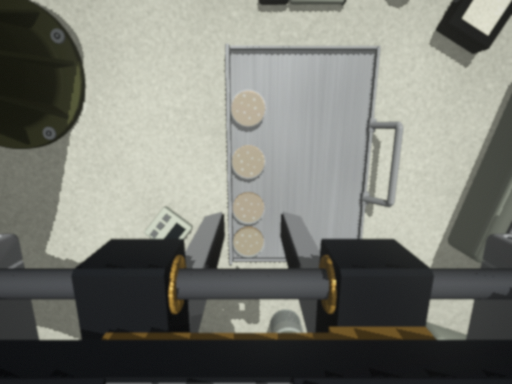

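View pics/top4.png

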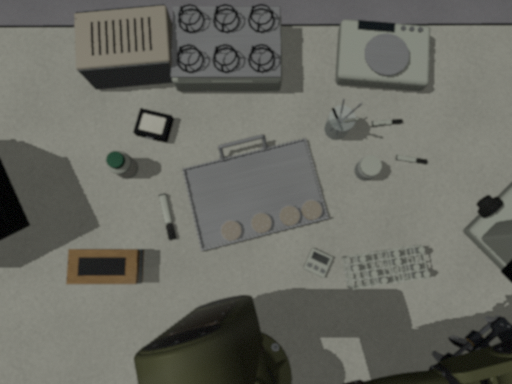

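The four dishes stand in a straight row along the fence, at (249,108), (249,162), (249,208) and (248,241) in the wrist view. The tray is back at the same corners and the marker is clear at (167,215). I'll check the distances, then hand in.

```bash
python3 - <<'E'
from h import *
w=np.load("w4.npy",allow_pickle=True).item(); im=cv2.GaussianBlur(cv2.imread("pics/w4.png"),(3,3),0).astype(int); D=im[:,:,2]-im[:,:,0]
Ry=np.array([[np.cos(yaw),-np.sin(yaw)],[np.sin(yaw),np.cos(yaw)]]); X=[]
for s in [(249,108),(249,162),(249,208),(248,241)]:
    mm,a,cc=blob(D>12,s); X.append((ray(w,cc,.02)[:2]-c)@Ry); print(a,X[-1].round(4))
X=np.array(X); f=np.polyfit(X[:,1],X[:,0],1); res=X[:,0]-np.polyval(f,X[:,1]); print(f,res)
if abs(res).max()<.003 and abs(np.polyval(f,0)+.089)<.008: order.finish_job(); print("handed in")
E
```

```text
952 [-0.0876  0.0933]
852 [-0.0876  0.0045]
764 [-0.0877 -0.0786]
720 [-0.0878 -0.1443]
[ 0.00086566 -0.08766084] [-2.43258097e-05  1.47696784e-05  5.45200290e-05 -4.49638977e-05]
the job is handed in; nothing more can be done
handed in
```

I handed the job in after about 43 s of robot time: the marker is on the bench clear of the tray, the tray is flat where it stood, and all four dishes are in one straight row against the fence, measured at x ≈ -88 mm in the tray's frame; the judge's verdict was not shown.

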